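# Hang a trim housing on the rail and slide it into its seat

## Robot

A 6-joint arm with a two-finger parallel gripper is mounted at the origin on the work surface. World frame = base frame: x ahead of the robot, y to its left, z up, the work surface at z = 0. Lengths are in mm, angles in rad, forces in N, time in s.
With the tool pointing down it reaches from about 275 to 725 mm from the base axis. Payload 15.9 kg.
Tool frame: the origin (TCP) lies at the very end of the fingers, on their centre line; the grasp point (between the pads) lies arm.grasp_offset behind it (arm.grasp_offset is the distance from the TCP to the grasp point, in mm); z points along the fingers, y is the line along which they close (so a half turn about z gives the same grasp; the last joint's range is limited). The gripper opens to 85 mm and grips with 20 to 120 N. Pads are 22 mm wide; open, the fingers measure 114 mm over their backs; the gripper's body (76 mm by 85 mm) begins 54 mm behind the grasp point. The pads swing forward as they close: fully open they stand 13 mm farther back than shut.
Start: joints at [-1.122, 0.213, -0.034, 1.323, 0, 1.571], TCP at [216.934, -450.472, 231.306] pointing down, gripper open.
Joint ranges: [-2.98, 2.98], [-0.74, 1.72], [-1.14, 1.35], [-2.1, 2.04], [-1.57, 1.44], [-3.14, 3.14]. Speed limits (rad/s): [1.89, 1.89, 2.39, 2.57, 3.14, 3.14].

## Interface

Orientations are given as a unit quaternion [x, y, z, w].
In Python, from bench import status, vision, job, models, arm gives the robot as it stands.
- The arm moves only by the shell command python3 -m pendant 'ROWS' [OPENING] [FORCE]. ROWS is JSON, a list of rows, each a list of 6 numbers: the shift along the tool's x, y, z in units of 0.15 m (1.0 is 0.15 m), then the turn, a rotation vector about the tool's x, y, z in units of 2 rad (1.0 is 2 rad). In form: [[x, y, z, wx, wy, wz], ...]. A call has 1 to 10 rows; each row is the pose to reach, as a shift and turn from the pose commanded when the call began, along the tool's axes at that moment; what a row does not reach only later rows make up. A row lasts 1/12 s, in which the tool goes at most 41.7 mm and 7.16 degrees, less where a joint would pass 70% of its speed; a pose out of reach is approached as far as the arm can. A call with a number of a shift or a turn outside -1 to 1 is refused whole. A call with a gripper value outside its range is refused whole. OPENING is the opening, from 0 (shut) to 1 (fully open), set as the call begins (- or left out, the last holds). The fingers move at their own pace and stop on an object; FORCE is the grip in N (left out, the last holds). Time passes only in rows, so rows that repeat a pose let the fingers close. It gives the time, the measured TCP pose, the force, the opening and the grip force at its end, in the units of the state.
- status.get_state(): the state, without advancing time (a new reading comes with each control period).
- vision.capture(name): name is "side" or "top"; returns the picture (400x640x3 uint8, red, green, blue); there is no depth.
- vision.camera_params(name): a dict with "mtx" (3x3 intrinsics, pixels), "distortion" ([k1, k2, p1, p2, k3] as OpenCV has them; the pictures are not rectified), "world_to_cam" (4x4, takes a point from world to camera coordinates). Camera axes: x right, y down, z forward; pixel columns grow to the right and rows downward; lengths in mm; the calibration is good to about 2 mm. A picture is of the moment at which its call begins. camera_params takes no time and is no camera call.
- job.sign_off(): hands the job in; it is judged then, once.
Trained networks look in the newest picture that a camera, given by its name, has taken for a name from the list of things; names that differ only in an ending like _2 or _b are one class to them, and where a whole thing is asked for, a point or a joint stands for the part that bears it (a point fixed in the world has none). Each returns a list of dicts, best first, with "score" (0 to 1); they miss things now and then, are a little off and sometimes report something else, mostly with a low value. They report only what shows in the picture. A call takes as long as a camera call.
- models.spot_in(query, camera): "extent" ([centre column, centre row, width, height] in pixels, round what is visible of it).
- models.trace(query, camera): "pixels" (400x640 bool, what is visible of it) and "extent" ([centre column, centre row, width, height] in pixels, round what is visible of it).
The state is a dict: "t": time; "joint_pos": joint angles; "qvel": joint speeds; "tau": joint torques, N m; "ee_pos": TCP position; "eef_rot": TCP orientation; "force": force on the tool from outside, world axes, zero at the start; "moment": the same for the moment, N m; "finger_gap": finger opening in mm; "finger_force": force on a finger pad.
Only numpy, scipy, OpenCV 4.12 (cv2) and the standard library are available. Lean on these libraries where they do the work, as an engineer would, in place of code of your own. Each camera call takes 0.05 s, during which the arm holds its last target. There are 200 camera calls.

## Task

Take the carrier with the black trim housing out of its holder, hook it over the bar of the rail at the loading end (the robot's left), and slide it along the bar to the right, without lifting it off, until it drops into the seat, a notch in the top of the bar. Where the notch lies differs each time: feel for it gently, never pressing the carrier on the rail with more than 40 N. Let go and leave the carrier hanging there; leave the other things on the bench alone.

Things in the scene. Friction and masses are not known exactly. Their poses are not given: they have to be found in the camera images.
- carrier: Rigid hanger with black trim housing, 0.2 to 0.4 kg, 172 mm tall, standing in the holder. Origin: middle of the flat face under the hook that rests on the bar. z up, +x where the hook's mouth opens, y along the bar when hung. Hook: 40 mm wide (y), roof z = 0 to 5, throat x = -9 to 9. Below the grip block a strap (x = -25 to -15) goes down to z = -75. Centre of mass near x = 0, z = -90.
- carrier_grip (a point): Middle of the carrier's grey grip block, at x = -21, z = -11 in its frame. The block spans x = -33 to -9, y = -25 to 25, z = -35 to 12; take it across y (50 mm) from above, fingers a little towards -x to clear the bar.
- carrier_lip (a point): Lower tip of the hook's down-turned lip (x = 9 to 13, 40 mm wide), at z = -14 in the carrier's frame. Bring the carrier to the bar from its -x side with this tip above the bar's top, then lower it: the housing passes under the bar, so it cannot come straight down from above.
- carrier_foot (a point): Middle of the flat foot of the carrier's housing, z = -160 in its frame. Housing: 90 mm wide (y), z = -160 to -75, x = -25 to 25, its round pod out to x = 35.
- holder: Low fixed aluminium tray, 72 x 110 mm, walls 20 mm high, floor 8 mm, a slot for the carrier's foot with about 4 mm clearance all round. Origin: underside centre. The carrier stands in it with the same axes to within a few degrees, its origin 168 mm above the bench.
- rail: Fixed stand: base plate 120 x 470 x 12 mm and two posts at y = -215, 215 mm whose clamp blocks (34 mm in x, 28 in y, 5 mm above the bar) hold a steel bar along y. Origin: underside centre of the base; x away from the robot, y to its left. Bar: x = -5 to 5, 25 mm tall, top at z = 235 mm, plain but for one notch.
- rail_load (a point): Loading end: point on the bar's top at y = 120 mm, z = 235 mm in the rail's frame; below it a thin steel strip on the base plate. The notch in the bar's top is 50 mm long with upright ends, 9 mm deep; its middle lies between y = -105 and 25 mm and is not reported. A carrier over it drops 9 mm, then a notch end stops it.
- prybar: Bystander: flat blue plastic pry bar, 180 x 22 x 6 mm, lying on the bench; origin near its middle, underside.
- cliptray: Bystander: grey open tray of clips, 100 x 140 x 35 mm; origin underside centre.
- dial: Bystander: round black dial with steel rim, 68 mm across, 26 mm high; origin underside centre.

How it is judged:
By the outcome, as a careful person would: the job done as asked, in the order asked, and still so for the second after the job is handed in, with the robot touching nothing.
It also fails if it takes over 51 s, if anything falls off the work surface, if the arm or the gripper's body presses on something with over 40 N, if the wrist force passes 120 N, or if a joint passes its speed limit or range.

## Working session

There is one attempt and no reset: what is moved stays moved. The work goes in short steps, Python scripts to look and compute and a shell command to move; the robot and the scene stay as the last step left them, time stands still between calls to the robot, and variables do not carry over. Pictures are saved under pics/ and viewed, at most 10 in all, crops included, and the job is handed in when it is done.

```bash
ls; mkdir -p pics
cat > h.py <<'E'
import numpy as np,cv2
from scipy.spatial.transform import Rotation as R
from bench import status,vision,job,models,arm
def cam(n):
    p=vision.camera_params(n);return np.array(p['mtx'],float),np.array(p['distortion'],float),np.array(p['world_to_cam'],float)
def ray(n,uv):
    K,D,T=cam(n);q=cv2.undistortPoints(np.array([[uv]],float),K,D)[0,0]
    r=T[:3,:3].T@np.array([q[0],q[1],1]);return -T[:3,:3].T@T[:3,3],r/np.linalg.norm(r)
def tri(a,b):
    (p,d),(q,e)=ray(*a),ray(*b);s=np.linalg.lstsq(np.c_[d,-e],q-p,rcond=None)[0]
    x,y=p+s[0]*d,q+s[1]*e;return (x+y)/2,np.linalg.norm(x-y)
def onz(n,uv,z):
    p,d=ray(n,uv);return p+d*(z-p[2])/d[2]
def proj(n,P):
    K,D,T=cam(n);return cv2.projectPoints(np.array(P,float).reshape(-1,3),T[:3,:3],T[:3,3],K,D)[0][:,0]
E
python3 - <<'E'
from h import *
print(arm.grasp_offset,status.get_state())
for n in('side','top'):
    im=vision.capture(n);cv2.imwrite(f'pics/{n}0.png',im[:,:,::-1])
    K,D,T=cam(n);print(n,-T[:3,:3].T@T[:3,3],T[2,:3],K[0,0])
    for q in('carrier','carrier_grip','carrier_lip','carrier_foot','holder','rail','rail_load','prybar','cliptray','dial'):
        r=models.spot_in(q,n);print(q,[(np.round(a['extent'],1).tolist(),round(a['score'],2)) for a in r[:2]])
E
```

```text
pics
18.700000000000003 {'t': 0.0, 'joint_pos': array([-1.12199560e+00,  2.13341384e-01, -3.50638167e-02,  1.32347852e+00,
       -4.15153275e-06,  1.57079539e+00]), 'qvel': array([ 0.00103861,  0.00100327, -0.00233587, -0.00083515, -0.00046335,
       -0.00128693]), 'tau': array([-1.43813726e-03, -6.86146188e+01,  4.87129927e+01,  1.72511407e-02,
       -1.28124661e-04, -2.01057270e-05]), 'ee_pos': array([ 216.79663132, -450.18382047,  230.82166135]), 'eef_rot': array([ 9.74927466e-01,  2.22522223e-01, -1.23007653e-04, -5.29602310e-04]), 'force': array([ 0.63584016, -0.0147066 ,  0.19995212]), 'moment': array([ 0.02168998,  0.02448134, -0.02058173]), 'finger_force': 0.0, 'finger_gap': 85.55516947448626}
side [427.91274267 777.11518817 657.6736196 ] [ 0.19774718 -0.83313102 -0.51651598] 378.9966209614675
carrier [([374.1, 242.4, 30.9, 73.9], 0.66)]
carrier_grip [([372.9, 241.1, 34.5, 74.1], 0.81)]
carrier_lip [([374.4, 241.4, 34.1, 74.5], 0.66)]
carrier_foot [([374.5, 238.6, 28.7, 72.1], 0.78), ([390.8, 196.4, 48.5, 14.0], 0.45)]
holder [([372.8, 267.8, 36.3, 33.8], 0.68)]
rail [([37
[... 335 characters left out ...]
33 ] 491.8077706184832
carrier [([304.2, 271.0, 41.8, 31.2], 0.69), ([337.9, 216.5, 266.7, 81.2], 0.47)]
carrier_grip []
carrier_lip [([308.0, 272.2, 35.3, 39.6], 0.56), ([451.2, 275.4, 16.7, 73.8], 0.35)]
carrier_foot [([307.6, 270.9, 44.1, 32.8], 0.7), ([336.4, 215.8, 265.5, 82.7], 0.34)]
holder [([308.1, 268.8, 46.5, 30.4], 0.5)]
rail [([336.8, 212.2, 267.0, 86.3], 0.69)]
rail_load [([336.6, 215.8, 267.3, 81.4], 0.82), ([305.4, 268.0, 47.0, 29.2], 0.54)]
prybar [([448.8, 276.9, 18.7, 74.3], 0.61), ([306.0, 271.7, 42.7, 34.8], 0.55)]
cliptray [([254.3, 130.2, 60.4, 47.3], 0.9), ([212.1, 290.6, 28.0, 23.1], 0.57)]
dial [([212.3, 288.8, 29.8, 26.2], 0.84), ([308.1, 272.2, 43.1, 36.0], 0.26)]
```

Run:
```python
import cv2
t=cv2.imread('pics/top0.png');s=cv2.imread('pics/side0.png')
cv2.imwrite('pics/a.png',cv2.resize(t[160:320,180:500],(800,400),interpolation=cv2.INTER_CUBIC))
cv2.imwrite('pics/b.png',cv2.resize(s[130:330,300:540],(720,600),interpolation=cv2.INTER_CUBIC))
```

```text
(no output)
```

View pics/a.png

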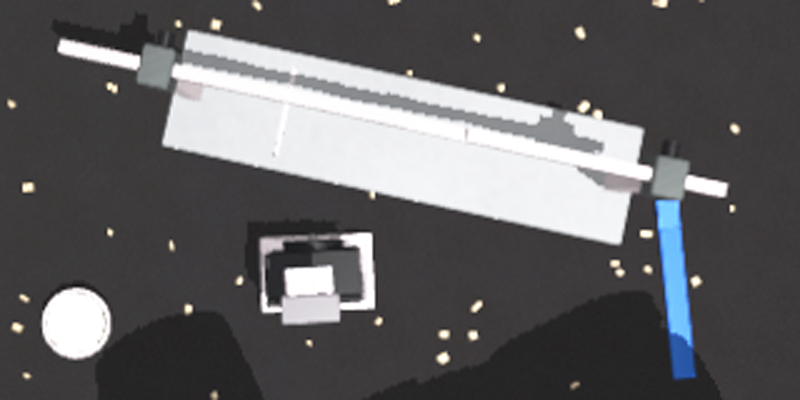

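View pics/b.png

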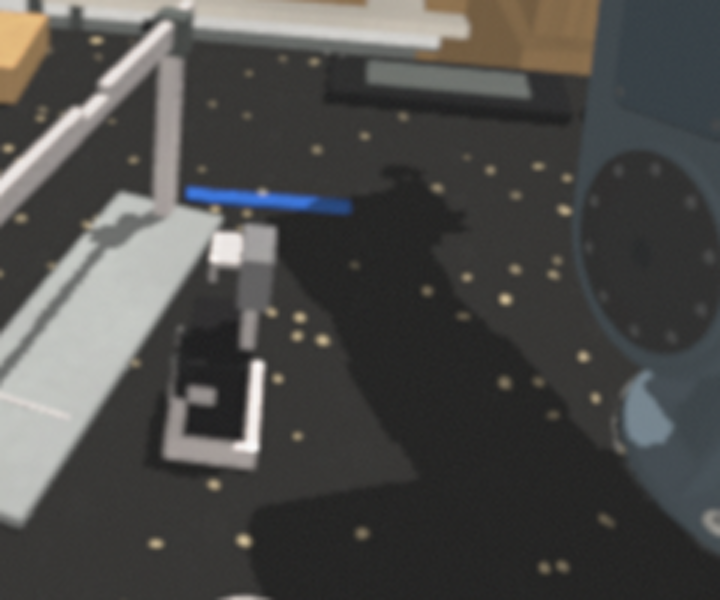

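View pics/side0.png

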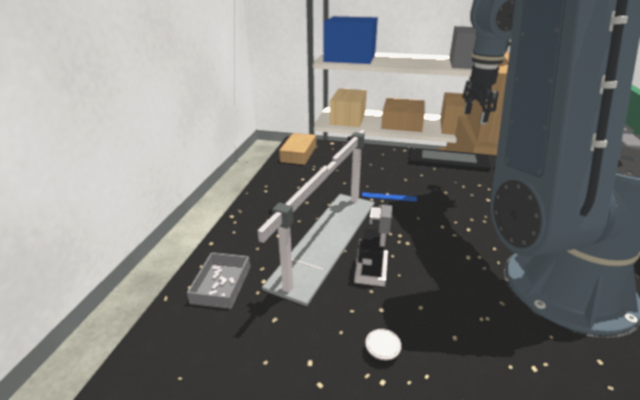

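The top view shows the rail yawed, with clamp blocks at full-frame px (243,187) and (448,230) and the load strip at about (297,187)-(290,222). The carrier's block sits at about (304,283) in front of it. The side view shows a step in the bar at about (331,167), which is the notch.

Run:
```python
from h import *
c=lambda u,v:(180+(u+.5)/2.5-.5,160+(v+.5)/2.5-.5)
s=lambda u,v:(300+(u+.5)/3-.5,130+(v+.5)/3-.5)
def show(n,L,z,f=c,cm='top'):
    for p in L: print(n,np.round(onz(cm,f(*p),z),1))
show('base',[(187,30),(163,146),(622,244),(643,127)],12)
show('clamp',[(157,67),(670,176)],240)
show('barend',[(60,46),(727,189)],235)
show('strip',[(292,67),(275,155)],12)
show('notchmark',[(467,133)],230)
show('block',[(282,297),(338,293),(340,320),(284,325)],180)
show('roof',[(285,268),(332,265)],173)
show('holder',[(260,236),(372,232),(375,308),(260,313)],20)
# triangulate
print('block c',tri(('top',c(311,309)),('side',s(260,244))))
print('roof c',tri(('top',c(309,280)),('side',s(227,249))))
print('clampR',tri(('top',c(670,176)),('side',(358.5,139))),'clampL',tri(('top',c(157,67)),('side',(283,211))))
for p in [(81,112),(105,88),(95,100)]:
    print('side step',np.round(onz('side',s(*p),235),1))
```

```text
base [711.4 175.8  12. ]
base [594.3 198.5  12. ]
base [ 497.4 -259.6   12. ]
base [ 613.9 -282.2   12. ]
clamp [649.  167.4 240. ]
clamp [ 560.3 -251.3  240. ]
barend [667.  248.9 235. ]
barend [ 549.9 -299.1  235. ]
strip [673.9  69.6  12. ]
strip [585.4  86.1  12. ]
notchmark [595.7 -87.2 230. ]
block [457.6  67.6 180. ]
block [461.1  19.6 180. ]
block [438.2  17.8 180. ]
block [433.8  65.7 180. ]
roof [481.9  65.6 173. ]
roof [484.6  25.  173. ]
holder [505.   99.9  20. ]
holder [509.2 -10.8  20. ]
holder [434.6 -13.8  20. ]
holder [429.4  99.5  20. ]
block c (array([447.35115074,  42.71174699, 179.23073536]), np.float64(0.03695728875733392))
roof c (array([471.62431232,  44.81458783, 172.38117604]), np.float64(0.0030256260575472916))
clampR (array([ 558.78499198, -255.92612324,  222.60348726]), np.float64(3.8592662227886922)) clampL (array([650.01717816, 168.94294965, 230.68258907]), np.float64(0.04153547742889532))
side step [603.9 -35.  235. ]
side step [593.6 -83.5 235. ]
side step [597.2 -59.1 235. ]
```

```bash
cat >> h.py <<'E'
def to(x,y,z,hd):
    """row from the present pose to TCP x,y,z with tool down and tool-x heading hd (deg)"""
    s=status.get_state();Q=R.from_quat(s['eef_rot']);h=np.radians(hd)
    T=R.from_matrix(np.c_[[np.cos(h),np.sin(h),0],[np.sin(h),-np.cos(h),0],[0,0,-1]])
    d=Q.inv().apply(np.array([x,y,z])-s['ee_pos']);w=(Q.inv()*T).as_rotvec()
    print('row',np.round(d/150,3),np.round(w/2,3),'dist',round(np.linalg.norm(d),1))
def st():
    s=status.get_state();q=R.from_quat(s['eef_rot']).as_matrix()
    print('t',round(s['t'],2),'p',s['ee_pos'].round(1),'hd',np.degrees(np.arctan2(q[1,0],q[0,0])).round(2),'tilt',np.degrees(q[:2,2]).round(2),'F',s['force'].round(1),'M',s['moment'].round(2),'gap',s['finger_gap'].round(1),s['finger_force'],'j',s['joint_pos'].round(2))
E
python3 -c "
from h import *
to(444.5,42.8,225,4);to(444.5,42.8,225,184)"
python3 -m pendant '[[0,0,0,0,0,0.05]]' 1 60 >/dev/null; python3 -c "
from h import *
st()"
```

```text
row [ 2.794 -2.305  0.042] [ 0.    -0.     0.189] dist 543.3
row [ 2.794 -2.305  0.042] [ 0.     0.    -1.381] dist 543.3Traceback (most recent call last):
  File "<string>", line 3, in <module>
    st()
    ~~^^
  File "h.py", line 24, in st
    print('t',round(s['t'],2),'p',s['ee_pos'].round(1),'hd',np.degrees(np.arctan2(q[1,0],q[0,0])).round(2),'tilt',np.degrees(q[:2,2]).round(2),'F',s['force'].round(1),'M',s['moment'].round(2),'gap',s['finger_gap'].round(1),s['finger_force'],'j',s['joint_pos'].round(2))
                                                                                                                                                                                                      ^^^^^^^^^^^^^^^^^^^^^
AttributeError: 'float' object has no attribute 'round'
```

```bash
sed -i "s/s\['finger_gap'\].round(1)/round(s['finger_gap'],1)/" h.py
cat > st.py <<'E'
from h import *
st()
E
python3 st.py
```

```text
t 1.18 p [ 216.9 -450.5  231.3] hd 20.09 tilt [ 0. -0.] F [ 0.3 -0.6 -0.2] M [-0.05  0.   -0.05] gap 85.4 0.0 j [-1.12  0.21 -0.03  1.32 -0.    1.67]
```

```bash
python3 -m pendant '[[0.9,-0.9,0,0,0,-0.5],[0.9,-0.9,0,0,0,-0.5],[0.9,-0.9,0,0,0,-0.5],[0.9,-0.9,0,0,0,-0.5],[0.9,-0.9,0,0,0,-0.5],[0.9,-0.9,0,0,0,-0.5],[0.9,-0.9,0,0,0,-0.5],[0.9,-0.9,0,0,0,-0.5]]' 1 60; python3 -c "
from h import *
st();to(444.5,42.8,225,184)"
```

```text
t: 1.85
ee_pos: [298.0, -277.0, 231.5]
eef_rot: [0.779, 0.627, 0.0, 0.0]
force: [0.4, 0.2, -0.1]
finger_gap: 85.5
finger_force: 0.0
t 1.85 p [ 298.  -277.   231.5] hd 77.72 tilt [ 0.02 -0.02] F [ 0.4  0.2 -0.1] M [ 0.01 -0.01 -0.01] gap 85.5 0.0 j [-0.75  0.02 -0.25  1.3  -0.    1.04]
row [2.291 0.501 0.043] [ 0.     0.    -0.927] dist 351.8
```

```bash
python3 -m pendant '[[1,0.22,0,0,0,-0.5],[1,0.22,0,0,0,-0.5],[1,0.22,0,0,0,-0.5],[1,0.22,0,0,0,-0.5],[1,0.22,0,0,0,-0.5],[1,0.22,0,0,0,-0.5],[1,0.22,0,0,0,-0.5],[1,0.22,0,0,0,-0.5]]' 1 60; python3 -c "
from h import *
st();to(444.5,42.8,225,184)"
```

```text
t: 2.52
ee_pos: [363.0, -138.1, 231.4]
eef_rot: [0.383, 0.924, -0.0, 0.0]
force: [0.1, 0.1, -0.1]
finger_gap: 85.6
finger_force: 0.0
t 2.52 p [ 363.  -138.1  231.4] hd 134.97 tilt [ 0.01 -0.01] F [ 0.1  0.1 -0.1] M [ 0.04  0.04 -0.  ] gap 85.6 0.0 j [-0.36 -0.02 -0.29  1.3  -0.    0.42]
row [0.469 1.237 0.043] [-0.     0.    -0.428] dist 198.5
```

```bash
python3 -m pendant '[[0.38,0.98,0,0,0,-0.428],[0.38,0.98,0,0,0,-0.428],[0.38,0.98,0,0,0,-0.428],[0.38,0.98,0,0,0,-0.428],[0.38,0.98,0,0,0,-0.428],[0.38,0.98,0,0,0,-0.428],[0.38,0.98,0,0,0,-0.428],[0.38,0.98,0,0,0,-0.428]]' 1 60 >/dev/null; python3 -c "
from h import *
st();to(444.5,42.8,225,184)"
```

```text
t 3.18 p [427.6   5.6 231.3] hd -176.04 tilt [ 0. -0.] F [-0.   0.5 -0.2] M [0.01 0.03 0.  ] gap 85.4 0.0 j [ 0.01  0.06 -0.21  1.3  -0.   -0.06]
row [-0.129  0.239  0.042] [-0.  0. -0.] dist 41.3
```

```bash
python3 -m pendant '[[-0.129,0.239,0.04,0,0,0],[-0.129,0.239,0.04,0,0,0],[-0.129,0.239,0.04,0,0,0]]' 1 60 >/dev/null; python3 -c "
from h import *
st();to(444.5,42.8,140,184)
for n in('side','top'):
    im=vision.capture(n)[:,:,::-1]
    a=im[150:300,310:460] if n=='side' else im[200:350,240:390]
    cv2.imwrite(f'pics/h{n}.png',a)
a=np.hstack([cv2.resize(cv2.imread(f'pics/h{n}.png'),(400,400),interpolation=cv2.INTER_CUBIC) for n in('side','top')]);cv2.imwrite('pics/h.png',a)"
```

```text
t 3.43 p [444.8  43.2 225. ] hd -176.49 tilt [-0.03  0.  ] F [-0.7 -0.4 -0.3] M [-0.05  0.01 -0.08] gap 85.7 0.0 j [ 0.1   0.11 -0.18  1.29  0.    0.04]
row [ 0.002 -0.003  0.567] [ 0.    -0.    -0.004] dist 85.0
```

View pics/h.png

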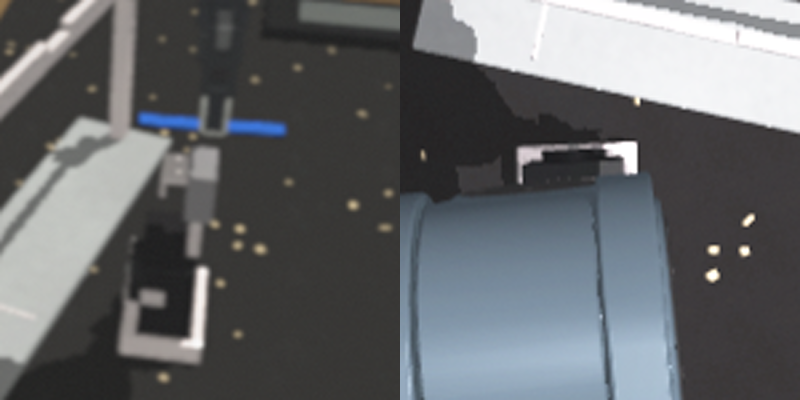

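The side crop shows the near fingertip at about (390,200) full-frame, just above the block at about (386,208). In the top view the arm covers the carrier. I'll check the fingertip projection as I descend.

```bash
python3 -c "
from h import *
print(proj('side',[[444.8,43.2+46,225+5],[444.8,43.2-46,230],[444.8,43,180]]))"
python3 -m pendant '[[0,0,0.15,0,0,0],[0,0,0.3,0,0,-0.002],[0,0,0.45,0,0,-0.004],[0,0,0.567,0,0,-0.004],[0,0,0.567,0,0,-0.004]]' 1 60; python3 st.py
```

```text
[[387.80787653 202.96516406]
 [391.00798457 182.14497818]
 [387.47356855 210.92592872]]
t: 3.95
ee_pos: [442.7, 41.4, 137.7]
eef_rot: [-0.034, 0.999, -0.0, -0.002]
force: [-1.1, -0.2, -1.4]
finger_gap: 85.4
finger_force: 0.0
t 3.95 p [442.7  41.4 137.7] hd -176.08 tilt [-0.23 -0.03] F [-1.1 -0.2 -1.4] M [-0.02  0.05  0.03] gap 85.4 0.0 j [ 0.09  0.14 -0.36  1.07 -0.    0.02]
```

Now close on the block.

```bash
python3 -m pendant '[[0,0,0,0,0,0],[0,0,0,0,0,0],[0,0,0,0,0,0],[0,0,0,0,0,0],[0,0,0,0,0,0],[0,0,0,0,0,0]]' 0 60 >/dev/null; python3 st.py;python3 -m pendant '[[0,0,0,0,0,0],[0,0,0,0,0,0],[0,0,0,0,0,0],[0,0,0,0,0,0],[0,0,0,0,0,0],[0,0,0,0,0,0]]' 0 60 >/dev/null; python3 st.py
```

```text
t 4.45 p [445.5  42.3 141.8] hd -175.94 tilt [0.13 0.  ] F [-1.7  0.4  7.8] M [-0.25  0.51 -0.12] gap 49.3 61.70950412750244 j [ 0.09  0.14 -0.35  1.08 -0.    0.02]
t 4.95 p [445.5  42.4 141.8] hd -175.94 tilt [0.14 0.  ] F [-3.  -0.3  9.1] M [-0.29  0.44 -0.05] gap 49.4 61.712729930877686 j [ 0.09  0.14 -0.35  1.08 -0.    0.02]
```

```bash
python3 -m pendant '[[0,0,-0.05,0,0,0],[0,0,-0.1,0,0,0],[0,0,-0.18,0,0,0],[0,0,-0.28,0,0,0],[0,0,-0.38,0,0,0],[0,0,-0.48,0,0,0],[0,0,-0.58,0,0,0],[0,0,-0.65,0,0,0],[0,0,-0.65,0,0,0],[0,0,-0.65,0,0,0]]' 0 60 >/dev/null; python3 -c "
from h import *
st()
im=vision.capture('side')[:,:,::-1];vision.capture('top')
cv2.imwrite('pics/l.png',cv2.resize(im[110:310,280:480],(600,600),interpolation=cv2.INTER_CUBIC))"
```

```text
t 5.78 p [445.   42.4 238.4] hd -175.93 tilt [0.08 0.01] F [ 0.4  0.4 -3.1] M [-0.01  0.02  0.  ] gap 49.6 62.819427251815796 j [ 0.09  0.1  -0.15  1.32  0.    0.02]
```

View pics/l.png

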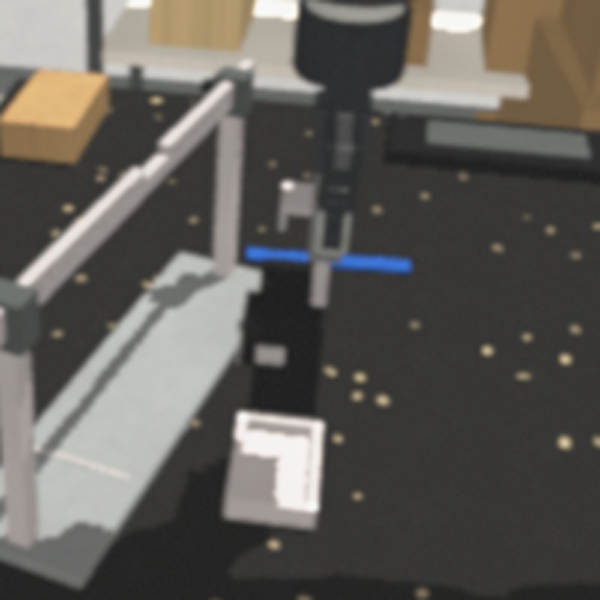

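```bash
python3 -c "
from h import *
s=status.get_state();c,n=np.cos(np.radians(4)),np.sin(np.radians(4))
o=s['ee_pos']+[23*c,23*n,26.2]
W=lambda x,y,z:o+[c*x-n*y,n*x+c*y,z]
P=proj('side',[W(11,20,-14),W(-4,20,5),W(-25,45,-160),W(25,45,-160)])
print(((P-[280,110]+.5)*3-.5).round(1))
to(562.7,89.5,238.4,168)"
```

```text
[[284.4 233.6]
 [307.7 211.9]
 [317.1 419.9]
 [251.1 413.3]]
row [-0.809  0.258 -0.007] [-0.   -0.    0.14] dist 127.4
```

The lifted carrier's lip is at crop (283,230) against a predicted (284,234), so the in-hand model holds. Moving to the pre-approach pose.

```bash
python3 -m pendant '[[-0.1,0.03,0,0,0,0.02],[-0.2,0.065,0,0,0,0.035],[-0.3,0.095,0,0,0,0.053],[-0.4,0.13,0,0,0,0.07],[-0.5,0.16,0,0,0,0.088],[-0.6,0.19,0,0,0,0.105],[-0.7,0.224,0,0,0,0.12],[-0.809,0.258,0,0,0,0.14],[-0.809,0.258,0,0,0,0.14],[-0.809,0.258,0,0,0,0.14]]' 0 60 >/dev/null; python3 -c "
from h import *
st();to(606.7,80.2,237.4,168)
s=status.get_state();c,n=np.cos(np.radians(-12)),np.sin(np.radians(-12))
o=s['ee_pos']+[23*c,23*n,26.2]
W=lambda x,y,z:o+[c*x-n*y,n*x+c*y,z]
im=vision.capture('side')[:,:,::-1];vision.capture('top')
P=proj('side',[W(11,20,-14),W(-4,20,5),W(13,20,5),W(25,45,-160)])
print(((P-[230,110]+.5)*4-.5).round(1))
cv2.imwrite('pics/p.png',cv2.resize(im[110:260,230:430],(800,600),interpolation=cv2.INTER_CUBIC))"
```

```text
t 6.72 p [562.8  89.7 236.5] hd 168.08 tilt [-0.11 -0.02] F [ 0.2 -0.8 -2.1] M [-0.02  0.07 -0.02] gap 49.3 63.1059730052948 j [ 0.16  0.36  0.18  1.39 -0.    0.37]
row [-0.299 -0.001 -0.007] [-0.    -0.001  0.001] dist 44.9
[[339.8 321.3]
 [365.2 296.1]
 [336.  289.4]
 [301.4 555.7]]
```

View pics/p.png

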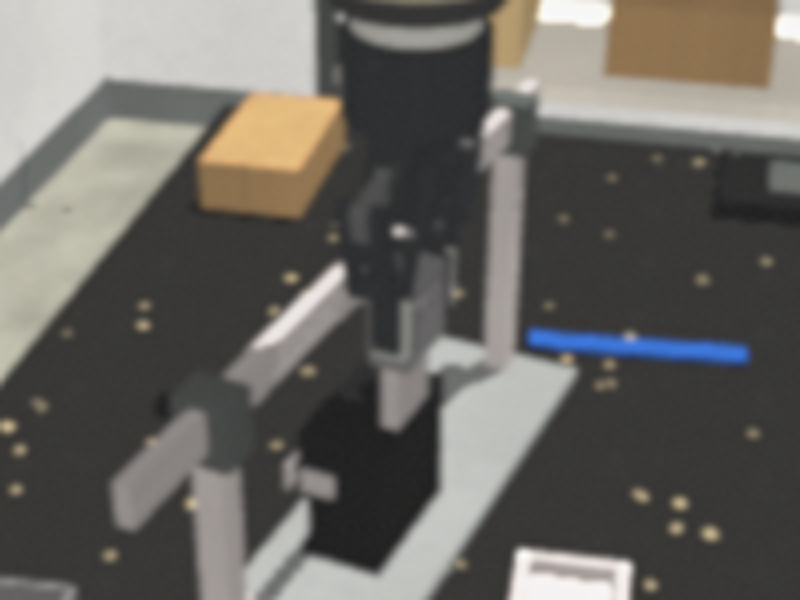

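The carrier is beside the bar at the loading end, with the housing at about (370,470) below bar level and the hook near (350,290). Advancing over the bar.

```bash
python3 -m pendant '[[-0.05,0,0,0,0,0],[-0.1,0,0,0,0,0],[-0.15,0,0,0,0,0],[-0.2,0,0,0,0,0],[-0.25,0,0,0,0,0],[-0.299,0,0,0,0,0],[-0.299,0,0,0,0,0],[-0.299,0,0,0,0,0]]' 0 60 >/dev/null; python3 -c "
from h import *
st();to(606.7,80.2,209.8,168)
s=status.get_state();c,n=np.cos(np.radians(-12)),np.sin(np.radians(-12))
o=s['ee_pos']+[23*c,23*n,26.2]
W=lambda x,y,z:o+[c*x-n*y,n*x+c*y,z]
im=vision.capture('side')[:,:,::-1]
P=proj('side',[W(9,20,-14),W(13,20,-14),W(-9,20,0),W(13,20,5)])
print(((P-[250,120]+.5)*6-.5).round(1))
cv2.imwrite('pics/q.png',cv2.resize(im[120:220,250:370],(720,600),interpolation=cv2.INTER_CUBIC))"
```

```text
t 7.48 p [607.1  80.2 237.4] hd 168.02 tilt [-0.03 -0.  ] F [ 0.   0.8 -3.3] M [0.   0.08 0.04] gap 49.5 63.019888401031494 j [0.13 0.46 0.32 1.44 0.   0.34]
row [ 0.003 -0.     0.184] [-0. -0.  0.] dist 27.6
[[282.4 394.4]
 [272.7 392.1]
 [325.7 370.9]
 [270.8 346. ]]
```

View pics/q.png

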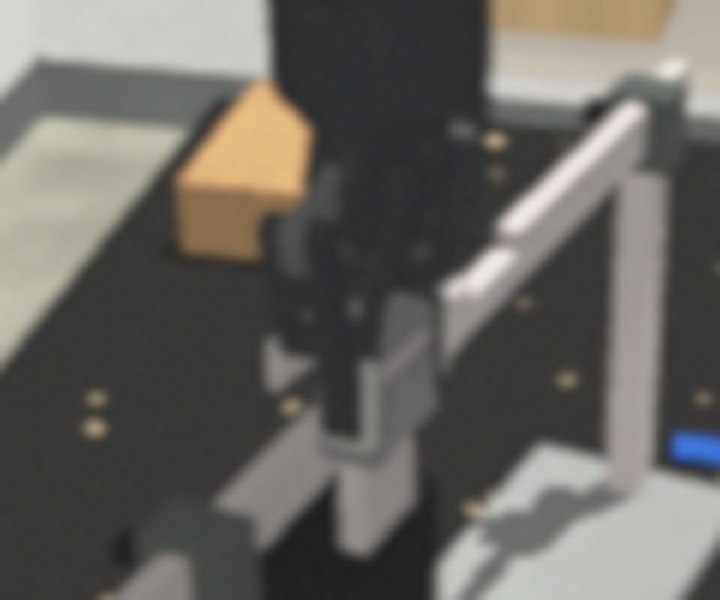

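The lip at about (278,390) is past the bar and above it, as predicted. Lowering.

```bash
python3 -m pendant '[[0.003,0,0.025,0,0,0],[0.003,0,0.05,0,0,0],[0.003,0,0.075,0,0,0],[0.003,0,0.1,0,0,0],[0.003,0,0.125,0,0,0],[0.003,0,0.15,0,0,0],[0.003,0,0.16,0,0,0],[0.003,0,0.16,0,0,0]]' 0 60 >/dev/null; python3 st.py; python3 -m pendant '[[0,0,0.005,0,0,0],[0,0,0.01,0,0,0],[0,0,0.01,0,0,0]]' 0 60 >/dev/null; python3 st.py
```

```text
t 8.2 p [606.1  80.4 213.2] hd 168.04 tilt [-0.04 -0.01] F [-0.5  0.1 -1.7] M [-0.03  0.04  0.06] gap 49.1 63.02052140235901 j [ 0.13  0.45  0.26  1.38 -0.    0.34]
t 8.45 p [606.4  80.4 212.3] hd 168.04 tilt [0.01 0.  ] F [-0.2 -0.4 -1.7] M [ 0.01  0.1  -0.02] gap 49.5 63.021000623703 j [0.13 0.45 0.26 1.37 0.   0.34]
```

```bash
for i in 1 2; do python3 -m pendant '[[0,0,0.007,0,0,0],[0,0,0.013,0,0,0],[0,0,0.013,0,0,0]]' 0 60 >/dev/null; python3 st.py; done
```

```text
t 8.7 p [606.3  80.4 210.1] hd 168.04 tilt [-0.01 -0.  ] F [-0.1  0.4 -2.5] M [ 0.03  0.01 -0.04] gap 49.5 63.02104711532593 j [ 0.13  0.45  0.25  1.37 -0.    0.34]
t 8.95 p [606.4  80.4 208.8] hd 168.04 tilt [0.04 0.  ] F [-1.  -0.6  1.3] M [-0.18  0.19 -0.02] gap 49.3 63.688437938690186 j [ 0.13  0.45  0.25  1.36 -0.    0.34]
```

Contact is at TCP z≈209, as expected. I'll press lightly, then slide along tool −y (the bar axis).

```bash
python3 -m pendant '[[0,0,0.005,0,0,0],[0,0,0.005,0,0,0],[0,-0.02,0.005,0,0,0],[0,-0.05,0.005,0,0,0],[0,-0.08,0.005,0,0,0],[0,-0.12,0.005,0,0,0],[0,-0.16,0.005,0,0,0],[0,-0.2,0.005,0,0,0],[0,-0.2,0.005,0,0,0]]' 0 60 >/dev/null; python3 st.py
```

```text
t 9.7 p [600.8  50.6 208.7] hd 168.02 tilt [0.14 0.02] F [ 0.2 -2.5  8.4] M [-0.7  -0.06 -0.03] gap 49.2 64.18327331542969 j [0.08 0.43 0.21 1.35 0.   0.29]
```

```bash
python3 -m pendant '[[0,-0.03,0,0,0,0],[0,-0.07,0,0,0,0],[0,-0.11,0,0,0,0],[0,-0.15,0,0,0,0],[0,-0.19,0,0,0,0],[0,-0.23,0,0,0,0],[0,-0.27,0,0,0,0],[0,-0.3,0,0,0,0],[0,-0.3,0,0,0,0]]' 0 60 >/dev/null; python3 st.py
```

```text
t 10.45 p [591.5   6.7 208.7] hd 168.02 tilt [0.15 0.02] F [-1.2 -1.5  8.7] M [-0.45 -0.07 -0.05] gap 49.1 64.20648336410522 j [0.01 0.41 0.18 1.34 0.   0.22]
```

```bash
for i in 1 2 3; do python3 -m pendant '[[0,-0.02,0,0,0,0],[0,-0.04,0,0,0,0],[0,-0.06,0,0,0,0],[0,-0.08,0,0,0,0],[0,-0.08,0,0,0,0]]' 0 60 >/dev/null; python3 st.py; done
```

```text
t 10.87 p [589.1  -4.7 208.7] hd 168.05 tilt [0.15 0.04] F [-0.5  1.7  7.5] M [ 0.13 -0.13 -0.01] gap 49.5 64.13113832473755 j [-0.01  0.4   0.17  1.33  0.    0.2 ]
t 11.28 p [586.6 -16.4 208.7] hd 168.05 tilt [0.15 0.04] F [0.8 1.8 8.6] M [ 0.11 -0.23  0.03] gap 49.2 64.14812922477722 j [-0.03  0.4   0.16  1.33  0.    0.18]
t 11.7 p [584.1 -28.1 208.6] hd 168.05 tilt [0.14 0.04] F [0.5 1.1 7.5] M [ 0.23 -0.24  0.02] gap 49.5 64.13263320922852 j [-0.05  0.39  0.15  1.33  0.    0.16]
```

```bash
for i in 1 2 3 4; do python3 -m pendant '[[0,-0.014,0,0,0,0],[0,-0.028,0,0,0,0],[0,-0.04,0,0,0,0],[0,-0.04,0,0,0,0]]' 0 60 >/dev/null; python3 st.py; done
```

```text
t 12.03 p [582.9 -33.8 208.6] hd 168.05 tilt [0.14 0.05] F [0.2 3.2 8.1] M [ 0.5  -0.3   0.03] gap 49.5 64.09984946250916 j [-0.06  0.39  0.15  1.33  0.    0.15]
t 12.37 p [581.6 -39.6 208.6] hd 168.06 tilt [0.14 0.05] F [1.5 2.5 7.5] M [ 0.58 -0.3   0.06] gap 49.1 64.08429265022278 j [-0.07  0.39  0.15  1.33  0.    0.14]
t 12.7 p [580.4 -45.6 208.5] hd 168.05 tilt [0.14 0.04] F [-0.3  2.8  7.2] M [ 0.57 -0.29  0.06] gap 49.3 64.04900193214417 j [-0.08  0.39  0.15  1.33  0.    0.13]
t 13.03 p [579.  -51.7 208.4] hd 168.04 tilt [0.11 0.02] F [0.5 1.  5.2] M [ 0.24 -0.25 -0.01] gap 49.1 63.8542377948761 j [-0.09  0.39  0.14  1.33  0.    0.12]
```

```bash
for i in 1 2; do python3 -m pendant '[[0,-0.013,0,0,0,0],[0,-0.026,0,0,0,0],[0,-0.026,0,0,0,0]]' 0 60 >/dev/null; python3 st.py; done
```

```text
t 13.28 p [577.3 -55.9 207.3] hd 168.02 tilt [-0.04 -0.02] F [-0.3  0.1 -2.5] M [0.01 0.07 0.01] gap 49.6 63.06614398956299 j [-0.1   0.39  0.14  1.33 -0.    0.11]
t 13.53 p [576.6 -59.7 207.4] hd 168.02 tilt [-0.03 -0.01] F [-0.3  0.2 -3. ] M [-0.03  0.03 -0.  ] gap 49.3 63.06803584098816 j [-0.1   0.38  0.14  1.33 -0.    0.11]
```

The force has dropped to baseline, so the hook is over the notch. Lowering into it.

```bash
python3 -m pendant '[[0,0,0.01,0,0,0],[0,0,0.02,0,0,0],[0,0,0.02,0,0,0]]' 0 60 >/dev/null; python3 st.py;  python3 -m pendant '[[0,0,0.01,0,0,0],[0,0,0.02,0,0,0],[0,0,0.02,0,0,0]]' 0 60 >/dev/null; python3 st.py
```

```text
t 13.78 p [576.6 -59.3 204.2] hd 168.04 tilt [-0.03  0.  ] F [-0.2  0.4 -3. ] M [0.03 0.06 0.01] gap 49.2 63.06905150413513 j [-0.1   0.39  0.13  1.32 -0.    0.11]
t 14.03 p [576.6 -59.3 201.2] hd 168.04 tilt [-0.02  0.  ] F [-0.9  0.5 -2.4] M [0.03 0.11 0.04] gap 49.3 63.06856870651245 j [-0.1   0.39  0.13  1.31 -0.    0.11]
```

```bash
python3 -m pendant '[[0,0,0.007,0,0,0],[0,0,0.011,0,0,0],[0,0,0.011,0,0,0]]' 0 60 >/dev/null; python3 st.py
```

```text
t 14.28 p [576.8 -59.3 199.9] hd 168.04 tilt [0. 0.] F [ 0.1 -0.  -3.2] M [0.05 0.09 0.01] gap 49.4 63.33752989768982 j [-0.1   0.39  0.12  1.31  0.    0.11]
```

```bash
python3 -m pendant '[[0,0,0.005,0,0,0],[0,0,0.01,0,0,0],[0,0,0.01,0,0,0]]' 0 60 >/dev/null; python3 st.py; python3 -m pendant '[[0,-0.015,0,0,0,0],[0,-0.03,0,0,0,0],[0,-0.03,0,0,0,0]]' 0 60 >/dev/null; python3 st.py
```

```text
t 14.53 p [576.9 -59.3 199.7] hd 168.04 tilt [ 0.08 -0.01] F [-5.1  1.2 11.3] M [-0.03  0.93 -0.08] gap 49.1 64.82865571975708 j [-0.1   0.39  0.12  1.3  -0.    0.11]
t 14.78 p [576.6 -63.3 199.7] hd 168.07 tilt [0.16 0.06] F [-0.4  4.4  9.5] M [ 0.63 -0.07  0.13] gap 49.2 64.28461074829102 j [-0.11  0.38  0.12  1.3   0.    0.1 ]
```

Seated on the notch floor, 9 mm down. Relieving the pressure, then opening.

```bash
python3 -m pendant '[[0,0,-0.008,0,0,0],[0,0,-0.008,0,0,0]]' 0 20 >/dev/null; python3 st.py; python3 -m pendant '[[0,0,0,0,0,0],[0,0,0,0,0,0],[0,0,0,0,0,0],[0,0,0,0,0,0],[0,0,0,0,0,0],[0,0,0,0,0,0]]' 1 20 >/dev/null; python3 st.py
```

```text
t 14.95 p [576.2 -63.2 200. ] hd 168.06 tilt [0.06 0.05] F [ 2.1  4.3 -0.2] M [ 0.83 -0.24  0.17] gap 49.8 63.214226961135864 j [-0.11  0.39  0.12  1.31  0.    0.1 ]
t 15.45 p [575.8 -63.8 199.6] hd 168.03 tilt [-0. -0.] F [-0.2  0.   1.2] M [ 0.   -0.01  0.07] gap 85.3 0.0 j [-0.11  0.39  0.12  1.31 -0.    0.1 ]
```

```bash
python3 -m pendant '[[0,0,-0.05,0,0,0],[0,0,-0.12,0,0,0],[0,0,-0.25,0,0,0],[0,0,-0.4,0,0,0],[0,0,-0.6,0,0,0],[0.2,0,-0.7,0,0,0],[0.4,0,-0.75,0,0,0],[0.7,0,-0.75,0,0,0],[0.9,0,-0.75,0,0,0],[0.9,0,-0.75,0,0,0]]' 1 20 >/dev/null; python3 st.py; python3 -m pendant '[[0.5,0,0,0,0,0],[0.5,0,0,0,0,0],[0.5,0,0,0,0,0],[0.5,0,0,0,0,0]]' 1 20 >/dev/null; python3 -c "
from h import *
st();s=vision.capture('side')[:,:,::-1];t=vision.capture('top')[:,:,::-1]
a=cv2.resize(s[120:270,250:400],(400,400),interpolation=cv2.INTER_CUBIC);b=cv2.resize(t[140:290,280:430],(400,400),interpolation=cv2.INTER_CUBIC)
cv2.imwrite('pics/end.png',np.hstack([a,b]))"
```

```text
t 16.28 p [439.1 -34.9 313.7] hd 168.06 tilt [0.03 0.01] F [-1.8  0.2  1.3] M [-0.04  0.14  0.03] gap 85.9 0.0 j [-0.08  0.09  0.03  1.51  0.    0.13]
t 16.62 p [369.8 -20.  313.3] hd 168.06 tilt [ 0.12 -0.01] F [ 0.6 -0.1  0.2] M [-0.01 -0.09 -0.01] gap 85.6 0.0 j [-0.05 -0.06 -0.12  1.5   0.    0.15]
```

View pics/end.png

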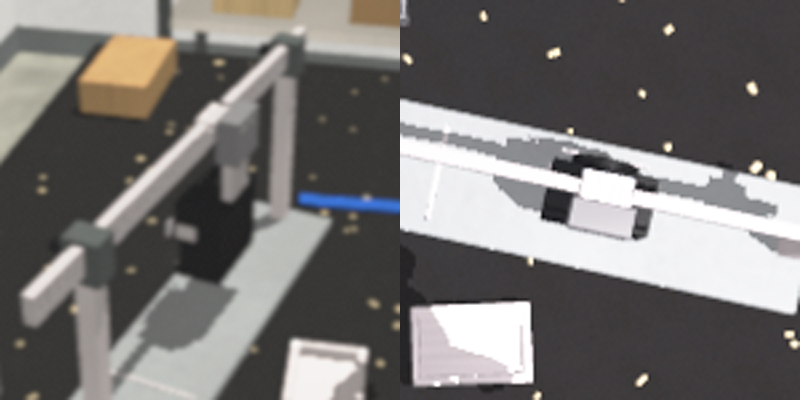

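The hook (side crop about (212,115), top crop about (607,187)) sits down in the notch. The carrier hangs upright and free of the arm, and nothing else has moved.

```bash
python3 -c "
from bench import job
print(job.sign_off())"
```

```text
the job is handed in; nothing more can be done
None
```

The carrier hangs released in the rail's notch after I slid it along the bar from the loading end; pressing force read at most about 15 N, and I handed the job in at about 17 s.

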